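Pin back the belt tensioner of the dish conveyor's drive head

ROBOT

A 6-joint arm with a two-finger parallel gripper is mounted at the origin on the work surface. World frame = base frame: x ahead of the robot, y to its left, z up, the work surface at z = 0. Lengths are in m, angles in degrees, forces in N, time in s.
With the tool pointing down it reaches from about 0.35 to 0.875 m from the base axis. Payload 4.2 kg.
Tool frame: the origin (TCP) lies on the centre line of the jaws, within the pads' length; the fingertips stand 19 mm ahead of it and the grasp point (between the pads) is the TCP; x points along the fingers, y is the direction in which the jaws open and shut, and the axes are right-handed (so a half turn about x gives the same grasp; the last joint's range is limited). The gripper opens to 87 mm and grips with 3 to 60 N. Pads are 19 mm wide; open, the fingers measure 117 mm over their backs; the gripper's body (75 mm by 190 mm) begins 51 mm behind the grasp point.
Start: joints at [90.161, 22.042, 0.453, 0, -68.411, -14.817], TCP at [0.158, 0.605, 0.242] pointing down, gripper open.
Joint ranges: [-179.83, 179.83], [-69.29, 118.12], [-61.27, 80.66], [-181.25, 117.63], [-171.15, -9.14], [-177.46, 177.46]. Speed limits (degrees/s): [159.86, 159.86, 180, 180, 180, 180].

INTERFACE

Orientations are given as a 3x3 rotation matrix whose columns are the frame's x, y, z axes.
In Python, from station import * gives the robot as it stands.
- The arm moves only by the shell command python3 -m creep 'ROWS'. ROWS is JSON, a list of rows, each a list of 5 numbers: the opening, from 0 (shut) to 1 (fully open), then the shift along the world's x, y, z in mm, then the turn about the world's z in rad. In form: [[jaw, x, y, z, turn], ...]. A call has exactly 8 rows; each row is the pose to reach, as a shift and turn from the pose measured when the call began; what a row does not reach only later rows make up. A row lasts 1/10 s, in which the tool goes at most 50 mm and 8.59 degrees, less where a joint would pass 70% of its speed; a pose out of reach is approached as far as the arm can. A call with a gripper value outside its range is refused whole. The fingers move at their own pace and stop on an object; the grip force is fixed at half the most. Time passes only in rows, so rows that repeat a pose let the fingers close, or fill a call up. It gives the time, the measured TCP pose, the force and the opening at its end, in the units of the state.
- sense(): the state, without advancing time (a new reading comes with each control period).
- capture(name): name is "scene" or "top"; returns a dict with "image" (400x640x3 uint8, blue, green, red), "z_map" (400x640 float32, m along the optical axis (not along the pixel's ray), 0 where there is no reading), "mtx" (3x3 intrinsics, pixels), "eye" and "attitude" of the camera in the world. Camera axes: x right, y up, looking along -z (the intrinsics and any distortion apply to the point x, -y, -z); pixel columns grow to the right and rows downward; lengths in m; the calibration is good to about 2 mm. A picture is of the moment at which its call begins.
- finish_job(): hands the job in, once; it reports no verdict.
Trained networks look in a picture, given as the dict that the camera call returned (one of the last four; its "shot" number tells which), for a name from the list of things; names that differ only in an ending like _2 or _b are one class to them, and where a whole thing is asked for, a point or a joint stands for the part that bears it (a point fixed in the world has none). Each returns a list of dicts, best first, with "confidence" (0 to 1); they miss things now and then, are a little off and sometimes report something else, mostly with a low value. They report only what shows in the picture. A call takes as long as a camera call. They do not tell look-alikes from the thing itself.
- look_for(picture, thing): "box" ([left, top, right, bottom] in pixels, round what is visible of it).
- mark_of(picture, thing): "centre" ([column, row] in pixels: a listed point, or the origin of a listed thing).
The state is a dict: "time_s": time; "joints": joint angles; "joint_velocities": joint speeds; "effort": joint torques, N m; "tcp_pos": TCP position; "ee_rot": TCP orientation; "wrist_force": force on the tool from outside, world axes, zero at the start; "moment": the same for the moment, N m; "gripper_width": opening from 0.0 (shut) to 1.0 (fully open).
Only numpy, scipy, OpenCV 4.12 (cv2) and the standard library are available. Lean on these libraries where they do the work, as an engineer would, in place of code of your own. Each camera call takes 0.05 s, during which the arm holds its last target.

TASK

The belt of the dish-return conveyor is off for washing: pin the sprung tensioner back so that the clean belt can go on. First turn the red isolator to off (clockwise to its stop), then take the red-handled locking pin from the white drain block and stand it in the brass guide bush on the sloping deck; pull the blue tension wheel round against its spring and hold it until the pin drops fully home, then let the wheel settle on the pin and leave everything, never letting the tensioner fly back. Do not knock over or push aside the glasses, the bowls or the bare spindle.

Things in the scene. Friction and masses are not known exactly. Their poses are not given: they have to be found in the camera images.
- head: Stainless wedge-shaped drive head, 240 x 415 mm, fixed. Origin on the bench under its middle; x to its high back, y to its left, z up. Its top is a deck rising 30 deg to the back: normal (-0.5, 0, 0.866), up the slope (0.866, 0, 0.5). Deck middle 112 mm, front edge 44, back edge 180 mm high. Two black pulleys (radius 34, tops 60 mm off the deck) stand near its back corners.
- isolator_grip (a point): Middle of the isolator's red bar (53 long, 14 wide, 32 mm high) on an 80 mm yellow base, near the deck's low front right corner, 37 mm off the deck (bar's top 44 mm). It turns about the deck normal. Axes turn with it: x along the bar, z out of the deck. At 'on' the bar points up the slope.
- isolator (a joint): Isolator angle in rad: 0 = on; grows clockwise, seen looking at the deck, to a stop at 1.4 = off. Friction of 0.08 N m keeps it where it is left.
- pin_tip (a point): Foot of the loose locking pin, on its axis; z along the pin to its handle. Steel shank 14 mm in diameter, 58 mm long (4 mm chamfer at the foot), then a collar 36 mm across and 5 mm thick, then a red round handle 22 mm across, 48 mm long: 111 mm in all, about 120 g. It starts upright in the drain block, collar on the block's top.
- pin_grip (a point): Middle of the pin's red handle, on the axis, 89 mm from the foot; z along the pin, away from the foot.
- block_hole (a point): Mouth of the 18 mm hole (62 mm deep) in which the pin starts, on top of the white drain block, 130 x 62 x 68 mm high, fixed (x along its 130 mm). The bare spindle stands in its other hole, 70 mm away along the block's +x, its top 126 mm above the bench.
- guide_mouth (a point): Centre of the brass guide bush's mouth, 62 mm off the deck. z = the bush's axis, out of the deck (30 deg from vertical, leaning to the low front); x up the slope, y to the head's left. Funnel 26 mm across at the mouth, after 6 mm a 17 mm bore; rim 36 mm across. Carried by a dark bracket on its right (-y) side.
- sector_face (a point): Point on the bush's axis 41 mm below its mouth, on the top face of the tensioner's yellow locking sector; axes as the guide's. A pin in the guide stands here, collar about 17 mm above the rim, until the sector's 19 mm hole comes under it; then it falls 16 mm by its own weight, through the sector into a boss beneath, until its collar lies on the rim (foot 57 mm below the mouth).
- wheel_mid (a point): Middle of the blue tension (idler) wheel: 56 mm in diameter, 30 mm tall, turning freely on its axle, its middle 41 mm off the deck, on the left end of the yellow tensioner arm (30 mm wide, under the wheel, its face 21 mm off the deck). It moves on a circle of 110 mm radius about the pivot.
- pivot (a point): Tensioner's pivot, on the deck's surface under a grey hub (radius 31 mm, 61 mm tall). z = deck normal, out of the deck; x up the slope; y to the head's left. Angles grow from x towards y: the wheel is at 70 deg when the tensioner's joint is 0 and turns on as the joint grows.
- tensioner (a joint): Tensioner angle in rad: 0 = at rest; grows as the wheel is pulled down the slope to the low front. The sector's hole is right under the guide at 0.70 (the pin drops from about 0.65); end stop at 0.84. The spring turns it back with 0.5 N m at 0, 0.85 N m at 0.70 (5 to 8 N at the wheel). Resting on the pin it reads about 0.63.
- glass1: Upturned clear tumbler, 76 mm across at the bench, 120 mm tall; origin at the middle of its underside. Leave it alone.
- glass2: Another such tumbler. Leave it alone.
- glass3: Another such tumbler. Leave it alone.
- bowls: Stack of white bowls, 132 mm across, 78 mm tall; origin at the middle of its underside. Leave it alone.
- spindle: Bare steel roller spindle, 14 mm across and 120 mm long with a brass ring, upright in the drain block; origin at its foot. Leave it alone.
Things that resemble listed ones, but are neither listed nor needed, are in the scene too. What is shaped like the part that bears pin_tip but black or orange is not meant.

How it is judged:
By the outcome, as a careful person would: the job done as asked, in the order asked, and still so for the second after the job is handed in, with the robot touching nothing.
It also fails if it takes over 72 s, if anything falls off the work surface, if the arm or the gripper's body presses on something with over 40 N, if the wrist force passes 120 N, or if a joint passes its speed limit or range.

## Working session

There is one attempt and no reset: what is moved stays moved. The work goes in short steps, Python scripts to look and compute and a shell command to move; the robot and the scene stay as the last step left them, time stands still between calls to the robot, and variables do not carry over. Pictures are saved under pics/ and viewed, and the job is handed in when it is done.

```bash
ls; mkdir -p pics; python3 - <<'E'
from station import *
import cv2
s=sense();print(s)
for n in("scene","top"):
    p=capture(n);cv2.imwrite(f"pics/{n}0.png",p["image"]);print(n,p["mtx"],p["eye"],p["attitude"],p.keys())
E
```

```text
pics
{'time_s': 0.0, 'joints': array([ 9.01600591e+01,  2.20910966e+01,  3.82116398e-01, -2.88030095e-02,
       -6.84087504e+01, -1.48186471e+01]), 'joint_velocities': array([-0.05523482, -0.06899489, -0.03366051,  0.04321344, -0.0858032 ,
        0.04342391]), 'effort': array([ 3.14760082e-04, -3.90665352e+01,  1.87407929e+01,  4.21967581e+00,
        1.09537400e-02, -1.99088918e-04]), 'tcp_pos': array([0.15797849, 0.60415473, 0.24047244]), 'ee_rot': array([[-4.61691856e-04, -2.53237702e-01, -9.67403976e-01],
       [-2.05603895e-03, -9.67401794e-01,  2.53238112e-01],
       [-9.99997780e-01,  2.10593822e-03, -7.40250485e-05]]), 'wrist_force': array([ 0.38407571, -0.6301971 , -0.38558053]), 'moment': array([ 0.04206149, -0.0382962 ,  0.03829534]), 'gripper_width': 1.0001288385991}
scene [[393.74912336   0.         322.90007427]
 [  0.         393.74912336 190.2525769 ]
 [  0.           0.           1.        ]] [1.05919302 0.81024121 0.77309981] [[-0.83223931 -0.31354911  0.45723592]
 [ 0.55441493 -0.46866478  0.68773354]
 [-0.00134787  0.8258573   0.56387756]] dict_keys(['image', 'z_map', 'mtx', 'eye', 'attitude', 'shot'])
top [[479.19421432   0.         323.23385267]
 [  0.         479.19421432 193.72965088]
 [  0.           0.           1.        ]] [0.34752517 0.06009541 1.37712555] [[ 0.0062752   0.98805709 -0.15396044]
 [-0.99980343  0.00909504  0.01761784]
 [ 0.01880771  0.15381962  0.98791993]] dict_keys(['image', 'z_map', 'mtx', 'eye', 'attitude', 'shot'])
```

View pics/scene0.png

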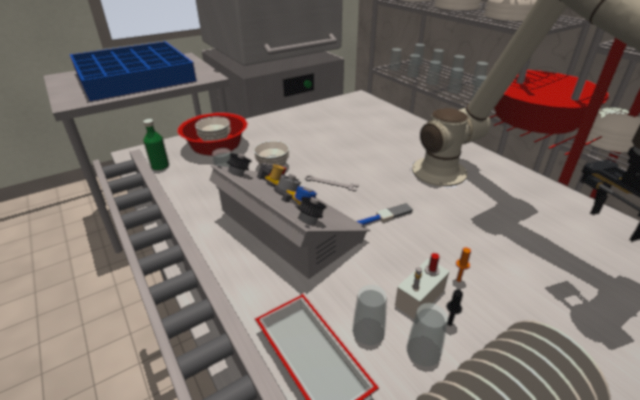

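View pics/top0.png

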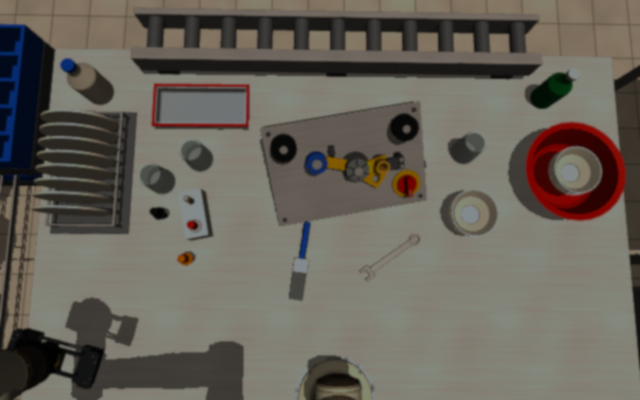

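```bash
cat > h.py <<'E'
import numpy as np, cv2
from station import *
def w(p,c,r,z=None,d=None):
    """pixel->world: by depth d/z_map or at world height z"""
    K=p["mtx"];A=np.array(p["attitude"]);e=np.array(p["eye"])
    v=np.array([(c-K[0,2])/K[0,0],-(r-K[1,2])/K[1,1],-1.0]);u=A@v
    if z is not None: return e+u*((z-e[2])/u[2])
    if d is None: d=float(p["z_map"][int(round(r)),int(round(c))])
    return e+u*d
def px(p,P):
    K=p["mtx"];q=np.array(p["attitude"]).T@(np.array(P)-p["eye"]);q=q/-q[2]
    return K[0,0]*q[0]+K[0,2],-K[1,1]*q[1]+K[1,2]
def crop(p,l,t,r,b,name):
    im=p["image"][t:b,l:r];k=min(800/(r-l),600/(b-t));cv2.imwrite("pics/"+name,cv2.resize(im,None,fx=k,fy=k,interpolation=cv2.INTER_CUBIC))
E
python3 - <<'E'
from h import *
np.set_printoptions(precision=3,suppress=True)
for n in("scene","top"):
    p=capture(n)
    for t in "head isolator_grip pin_tip pin_grip block_hole guide_mouth sector_face wheel_mid pivot glass1 bowls spindle".split():
        for m in mark_of(p,t)[:4]:
            c=m["centre"]; print(n,t,np.round(c,1),round(m["confidence"],2),w(p,*c))
    if n=="top": crop(p,250,90,440,230,"topc1.png");crop(p,130,120,250,280,"topc2.png")
    else: crop(p,200,130,380,280,"scc1.png");crop(p,340,230,500,350,"scc2.png")
E
```

```text
scene isolator_grip [281.2 170.4] 0.52 [ 0.607 -0.095  0.16 ]
scene pin_tip [451.4 322. ] 0.56 [0.5   0.497 0.02 ]
scene pin_tip [458.7 277.8] 0.52 [0.375 0.412 0.014]
scene pin_tip [274.4 181.2] 0.44 [ 0.633 -0.092  0.132]
scene pin_grip [457.2 295.2] 0.82 [0.501 0.493 0.108]
scene pin_grip [432.5 262.8] 0.66 [0.468 0.392 0.102]
scene pin_grip [270.1 167.5] 0.62 [ 0.628 -0.125  0.161]
scene pin_grip [468.7 255.3] 0.52 [0.372 0.42  0.098]
scene block_hole [429.7 277.2] 0.75 [0.478 0.399 0.066]
scene guide_mouth [279.6 165.1] 0.91 [ 0.497 -0.324  0.029]
scene sector_face [273.3 177.8] 0.94 [ 0.631 -0.102  0.138]
scene sector_face [367.5 329.8] 0.34 [0.688 0.423 0.051]
scene wheel_mid [306.  192.9] 0.72 [0.627 0.079 0.186]
scene glass1 [422.6 348.5] 0.97 [0.625 0.523 0.055]
scene glass1 [368.  326.9] 0.83 [0.686 0.422 0.058]
scene bowls [271.  166.6] 0.76 [ 0.615 -0.147  0.149]
top head [343.1 172.7] 0.97 [ 0.604 -0.016  0.104]
top head [382.4 163.4] 0.71 [ 0.617 -0.114  0.168]
top isolator_grip [407.5 184.9] 0.54 [ 0.57  -0.188  0.116]
top pin_tip [193.1 261.7] 0.72 [ 0.364  0.403 -0.
[... 201 characters left out ...]
388 0.112]
top block_hole [194.4 228.2] 0.96 [0.451 0.379 0.099]
top guide_mouth [380.7 167.5] 0.73 [ 0.61  -0.112  0.149]
top guide_mouth [190.3 227.5] 0.71 [0.452 0.386 0.112]
top sector_face [375.2 162.4] 0.78 [ 0.626 -0.099  0.137]
top wheel_mid [315.5 160.8] 0.78 [0.617 0.059 0.19 ]
top pivot [384.  162.2] 0.53 [ 0.619 -0.117  0.174]
top glass1 [200.1 157.4] 0.83 [0.641 0.37  0.109]
top glass1 [164.2 180.5] 0.83 [0.581 0.471 0.085]
top glass1 [458.7 151.3] 0.76 [ 0.676 -0.344  0.068]
top bowls [466.2 215.9] 0.58 [ 0.497 -0.368  0.038]
top spindle [165.8 178. ] 0.7 [0.59  0.469 0.077]
top spindle [379.6 166.6] 0.45 [ 0.613 -0.11   0.144]
top spindle [193.  204.2] 0.41 [0.519 0.393 0.07 ]
```

View pics/topc1.png

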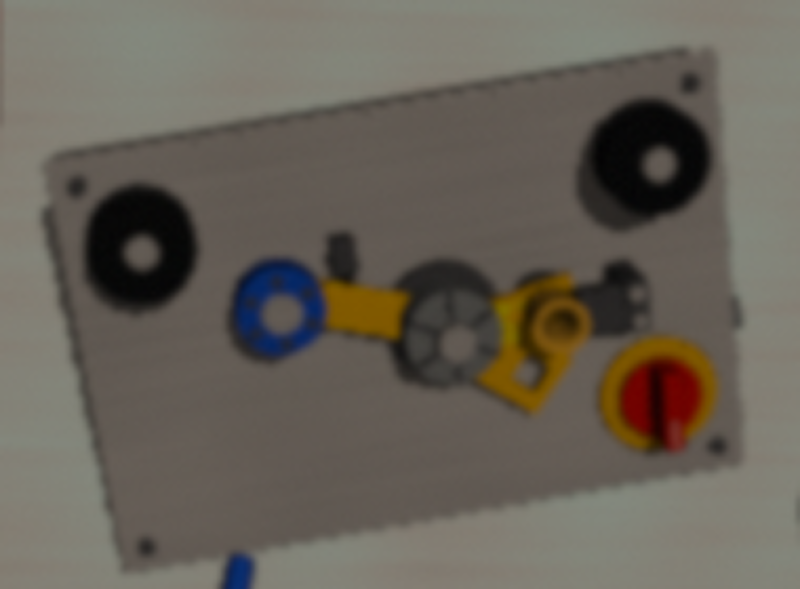

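View pics/topc2.png

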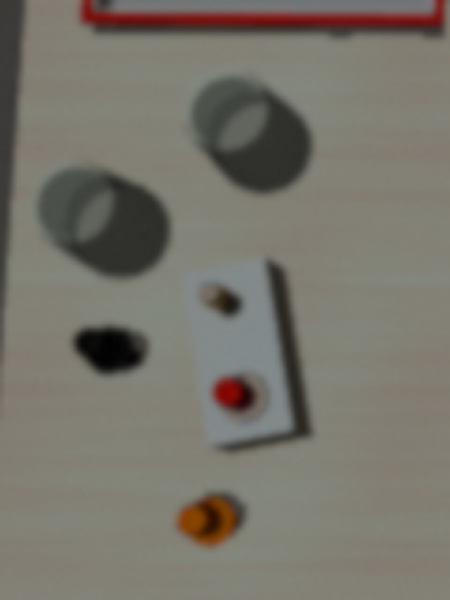

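View pics/scc1.png

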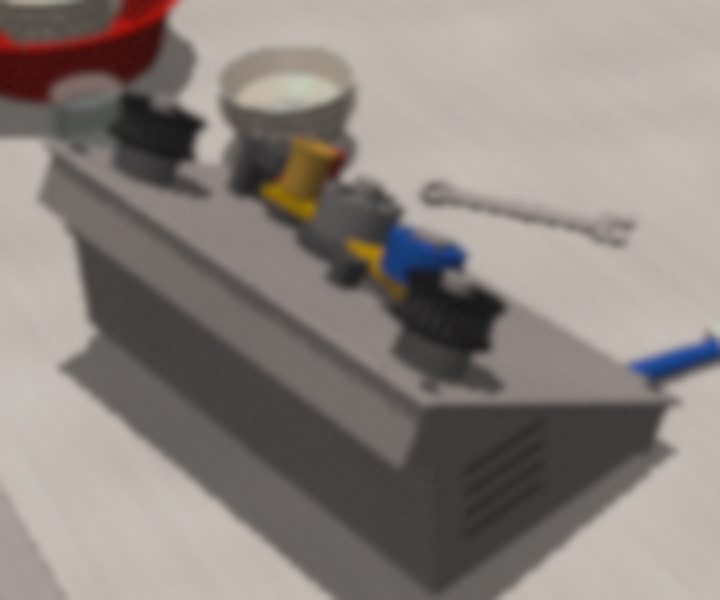

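View pics/scc2.png

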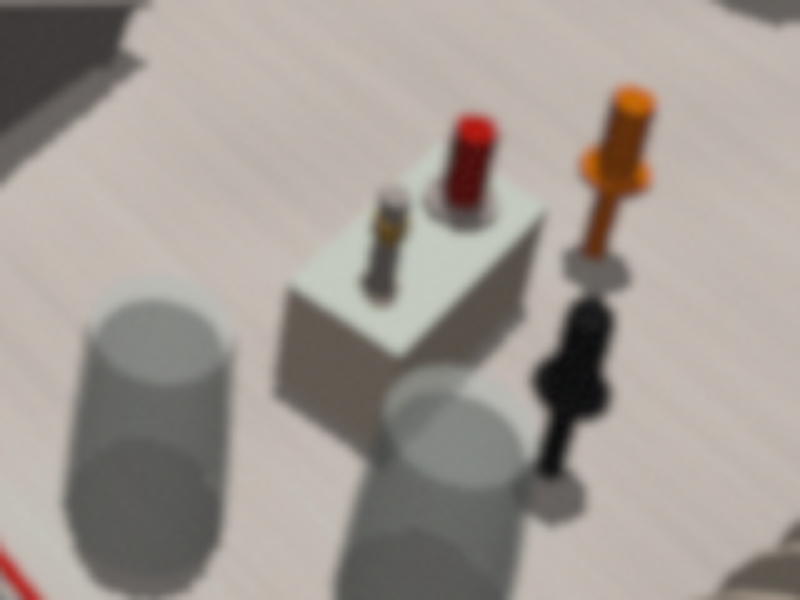

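```bash
python3 - <<'E'
from h import *
np.set_printoptions(precision=4,suppress=True)
p=capture("top")
C=[w(p,261.2,127.5,z=.18),w(p,419.8,101.9,z=.18),w(p,426.2,199.7,z=.044),w(p,279.7,225.4,z=.044)]
for c in C: print(c)
m=sum(C)/4; print("mid",m)
print([np.linalg.norm((C[i]-C[(i+1)%4])[:2]) for i in range(4)])
e=C[0]-C[1]+C[3]-C[2]; print("yaw",np.degrees(np.arctan2(-e[0],e[1])))
f=C[0]-C[3]+C[1]-C[2]; print("yaw",np.degrees(np.arctan2(f[1],f[0])))
# plane fit, iterative
pts=np.array([w(p,c,r) for r in range(105,222) for c in range(265,424)])
zz=pts[:,2]
A=np.c_[pts[:,:2],np.ones(len(pts))]
k=(zz>.03)&(zz<.2)
for i in range(15):
    s=np.linalg.lstsq(A[k],zz[k],rcond=None)[0]; r=zz-A@s
    k=abs(r)<(.02 if i<4 else .006)
print(s,k.sum(),"slope",np.degrees(np.arctan(np.hypot(*s[:2]))),"yaw",np.degrees(np.arctan2(s[1],s[0])))
print("height at mid",s@[m[0],m[1],1])
# depth-based boundary
for q in ("scene","top"):
  p=capture(q)
  M=np.array([[w(p,c,r) for c in range(640)] for r in range(400)])
  np.save(f"{q}.npy",M)
E
```

```text
[0.7054 0.1998 0.18  ]
[ 0.7796 -0.2125  0.18  ]
[ 0.5409 -0.2544  0.044 ]
[0.465  0.1569 0.044 ]
mid [ 0.6227 -0.0275  0.112 ]
[np.float64(0.418858608967554), np.float64(0.2423623901881613), np.float64(0.4182707632519477), np.float64(0.24420864722225658)]
yaw 10.331616875856415
yaw 10.036507589688393
[ 0.5682  0.106  -0.2376] 11013 slope 30.028279591857064 yaw 10.56441307799284
height at mid 0.11335930522864013
```

```bash
cat >> h.py <<'E'
yw=np.radians(10.3);xh=np.array([np.cos(yw),np.sin(yw),0]);yh=np.array([-np.sin(yw),np.cos(yw),0]);zh=np.array([0,0,1.])
xd=.866025*xh+.5*zh; nd=-.5*xh+.866025*zh; O=np.array([.6227,-.0275,.1125])
D=np.c_[xd,yh,nd]
def dk(p,c,r,h):
    """deck coords (mm) of pixel at h mm off deck"""
    e=D.T@(np.array(p["eye"])-O); u=D.T@(w(p,c,r,z=0)-p["eye"]); return (e+u*((h/1000-e[2])/u[2]))*1000
def dw(x,y,h): return O+D@(np.array([x,y,h])/1000)
E
python3 - <<'E'
from h import *
np.set_printoptions(precision=1,suppress=True)
t=capture("top");s=capture("scene")
k=190/800
def tc(a,b): return 250+a*k,90+b*k
print("pulleyBL",dk(t,*tc(142,250),60),"BR",dk(t,*tc(659,163),60))
print("hub",dk(t,*tc(458,341),61)); print("wheel",dk(t,*tc(281,312),56))
print("guide",dk(t,*tc(560,323),62)); print("iso disk",dk(t,*tc(660,395),12)); 
print("iso bar top low end",dk(t,*tc(676,445),44),"up end",dk(t,*tc(660,365),44))
print("sector hole",dk(t,*tc(530,374),21))
ks=.25
def sc(a,b): return 200+a*ks,130+b*ks
print("scene guide",dk(s,*sc(313,148),62),"hub",dk(s,*sc(365,192),61),"wheel",dk(s,*sc(435,240),56))
# height map of deck
M=np.load("top.npy");H=((M-O)@D)*1000
np.save("H.npy",H)
im=np.clip(H[90:230,250:440,2]*2.5+20,0,255).astype(np.uint8)
cv2.imwrite("pics/hm.png",cv2.resize(cv2.applyColorMap(im,cv2.COLORMAP_JET),(760,560),interpolation=cv2.INTER_NEAREST))
g=H[140:215,385:430,2]
E
```

```text
pulleyBL [ 89.5 160.3  60. ] BR [  90.4 -153.8   60. ]
hub [  0.3 -20.4  61. ]
wheel [35.9 84.1 56. ]
guide [  1.2 -84.1  62. ]
iso disk [ -77.1 -154.4   12. ]
iso bar top low end [-100.2 -154.4   44. ] up end [ -44.  -148.3   44. ]
sector hole [-44.1 -69.2  21. ]
scene guide [ 10.9 -68.5  62. ] hub [37.9 20.3 61. ] wheel [33.2 90.6 56. ]
```

View pics/hm.png

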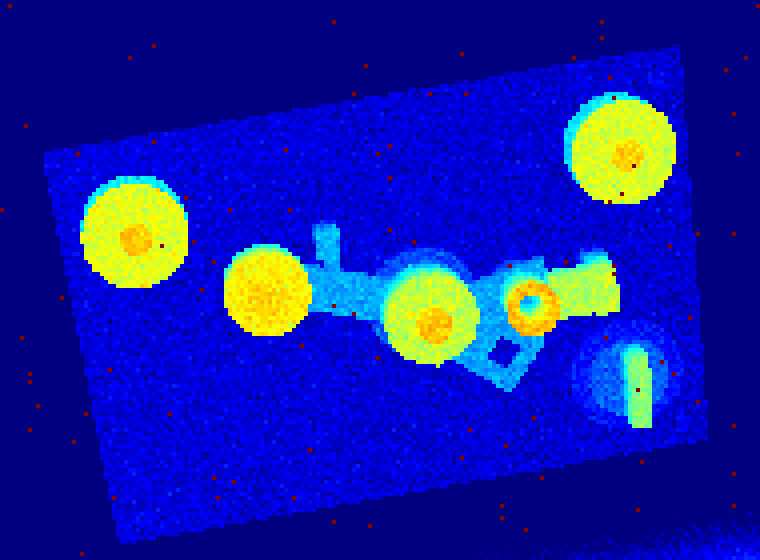

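```bash
python3 - <<'E'
from h import *
np.set_printoptions(precision=1,suppress=True)
for n in("top","scene"):
    M=np.load(n+".npy");H=((M-O)@D)*1000
    def reg(name,x0,x1,y0,y1,h0,h1):
        k=(H[...,0]>x0)&(H[...,0]<x1)&(H[...,1]>y0)&(H[...,1]<y1)&(H[...,2]>h0)&(H[...,2]<h1)
        q=H[k]
        if len(q)<4: print(n,name,len(q));return
        c,rad=cv2.minEnclosingCircle(q[:,:2].astype(np.float32))
        print(n,name,len(q),"mean",q.mean(0),"pct2-98",np.percentile(q,[2,98],axis=0).ravel(),"circ",np.round(c,1),round(rad,1))
    reg("hub",-50,50,-58,30,54,75)
    reg("hubcap",-50,50,-58,30,64,75)
    reg("wheel",-20,80,45,130,50,75)
    reg("guide",-40,40,-120,-60,58,68)
    reg("isobar",-130,-30,-200,-110,35,50)
    reg("bracket",-30,60,-180,-100,35,57)
    reg("deck",-100,100,20,40,-10,10)
    reg("pulBL",50,130,110,210,52,64)
    reg("pulBR",50,130,-210,-110,52,64)
E
```

```text
top hub 90 mean [  3.3 -18.2  59.6] pct2-98 [-13.4 -33.8  54.1  26.7  -3.1  65.7] circ [  2.9 -18.1] 28.2
top hubcap 9 mean [ -1.8 -19.7  65.2] pct2-98 [ -9.1 -28.3  64.2   3.1  -9.8  66.2] circ [  0.3 -19. ] 9.8
top wheel 367 mean [39.3 84.5 57.2] pct2-98 [ 13.6  59.3  50.7  63.2 109.7  62.5] circ [37.5 84.6] 28.6
top guide 99 mean [  0.6 -83.5  61.9] pct2-98 [-14.6 -99.7  58.3  18.8 -67.9  65.9] circ [  1.3 -85.3] 18.8
top isobar 107 mean [ -74.8 -153.5   43. ] pct2-98 [-100.5 -161.4   36.9  -50.9 -146.9   48.2] circ [ -76.6 -153.3] 26.5
top bracket 208 mean [   5.  -124.    47.6] pct2-98 [ -14.4 -151.9   36.2   57.7 -102.3   53.9] circ [  23.4 -134.8] 47.1
top deck 394 mean [-4.8 29.4  0.7] pct2-98 [-97.3  20.3  -4.1  97.4  39.6   6.1] circ [-0.1 28.6] 100.3
top pulBL 414 mean [ 90.2 161.1  55.1] pct2-98 [ 59.6 130.4  52.2 120.8 191.3  63. ] circ [ 89.2 160.2] 34.4
top pulBR 308 mean [  92.  -151.8   54.8] pct2-98 [  62.1 -184.1   52.1  122.4 -122.4   62.1] circ [  91.1 -153.2] 33.7
scene hub 24 mean [  2.4 -14.1  57.7] pct2-98 [-11.2 -24.5  54.4  10.7  -6.2  59.7] circ [ -1.3 -17.4] 12.7
scene hubcap 0
scene wheel 105 mean [44.3 92.8 54.5] pct2-98 [ 16.4  63.7  50.3  63.9 113.6  58.2] circ [38.1 87.4] 28.0
scene guide 23 mean [ -2.  -81.   59.4] pct2-98 [-19.9 -97.6  58.2  14.7 -64.6  60.6] circ [ -3.7 -79.7] 20.0
scene isobar 6 mean [ -97.5 -148.8   40.2] pct2-98 [-102.5 -151.4   37.5  -93.7 -143.2   42.9] circ [ -97.9 -148.2] 5.5
scene bracket 65 mean [  10.9 -123.7   43.6] pct2-98 [ -11.1 -147.4   35.2   57.9 -101.3   49.9] circ [  23.2 -137.3] 40.8
scene deck 44 mean [58.4 30.2 -0.8] pct2-98 [ 4.7 20.5 -2.3 95.3 38.6  6.5] circ [50.7 26.6] 47.7
scene pulBL 32 mean [ 92.2 165.8  56.6] pct2-98 [ 81.3 156.7  52.1  98.5 172.2  59.4] circ [ 88.5 164.2] 10.4
scene pulBR 19 mean [  92.6 -148.7   56.3] pct2-98 [  82.8 -158.6   52.6  100.  -139.8   58.4] circ [  89.  -149.6] 11.8
```

```bash
python3 - <<'E'
from h import *
np.set_printoptions(precision=4,suppress=True)
C=np.array([-76,-154])
for th in (0,.3,.6,.9,1.2,1.4,1.5):
    u=np.array([np.cos(th),-np.sin(th)]);m=np.array([np.sin(th),np.cos(th)])
    e=15*np.cos(th)+11*np.sin(th)
    q=C-20*u-m*(7+e)
    print(th,q,dw(q[0],q[1],44))
print("start",dw(-96,-192,44))
E
python3 -m creep '[[0,40,-30,0,0.14],[0,80,-60,10,0.28],[0,120,-90,10,0.42],[0,160,-120,10,0.436],[0,200,-150,10,0.436],[0,220,-190,10,0.436],[0,230,-240,10,0.436],[0,240,-285,10,0.436]]'
```

```text
0 [ -96. -176.] [ 0.5507 -0.2195  0.1026]
0.3 [-102.3708 -171.5725] [ 0.5445 -0.2161  0.0994]
0.6 [-106.9565 -163.8284] [ 0.5392 -0.2092  0.0971]
0.9 [-107.969  -153.8369] [ 0.5366 -0.1995  0.0966]
1.2 [-104.3931 -143.5803] [ 0.5378 -0.1889  0.0984]
1.4 [ -99.4921 -137.7565] [ 0.5409 -0.1824  0.1009]
1.5 [ -96.4006 -135.3965] [ 0.5431 -0.1796  0.1024]
start [ 0.5536 -0.2352  0.1026]
time_s: 2.45
tcp_pos: [0.3986, 0.3175, 0.2514]
ee_rot: [[-0.0, 0.179, -0.984], [-0.0, -0.984, -0.179], [-1.0, 0.0, 0.0]]
wrist_force: [1.0, -0.3, -0.4]
gripper_width: 0.358
```

```bash
python3 -m creep '[[0,5,-49,0,0],[0,10,-98,0,0],[0,15,-147,0,0],[0,20,-196,0,0],[0,25,-245,0,0],[0,30,-294,0,0],[0,40,-343,0,0],[0,50,-390,0,0]]' && python3 -m creep '[[0,26,-40,0,0],[0,52,-80,0,0],[0,78,-120,0,0],[0,100,-158,0,0],[0,104,-163,-35,0],[0,104,-163,-80,0],[0,104,-163,-115,0],[0,104,-163,-115,0]]'
```

```text
time_s: 3.25
tcp_pos: [0.4485, -0.0745, 0.252]
ee_rot: [[0.002, 0.179, -0.984], [-0.0, -0.984, -0.179], [-1.0, 0.0, -0.002]]
wrist_force: [1.4, 1.2, 0.6]
gripper_width: 0.004
time_s: 4.05
tcp_pos: [0.5488, -0.2369, 0.1315]
ee_rot: [[-0.01, 0.178, -0.984], [0.003, -0.984, -0.178], [-1.0, -0.005, 0.01]]
wrist_force: [-0.3, 0.7, -0.9]
gripper_width: 0.003
```

```bash
python3 -m creep '[[0,5,0,-10,0],[0,5,0,-20,0],[0,5,0,-29,0],[0,5,0,-29,0],[0,5,0,-29,0],[0,5,0,-29,0],[0,5,0,-29,0],[0,5,0,-29,0]]'; python3 - <<'E'
from h import *
for n in("top","scene"):
    p=capture(n); crop(p,*((340,130,460,230) if n=="top" else (200,120,340,230)),f"iso1{n}.png")
E
```

```text
time_s: 4.85
tcp_pos: [0.554, -0.2369, 0.103]
ee_rot: [[-0.009, 0.178, -0.984], [0.003, -0.984, -0.178], [-1.0, -0.004, 0.009]]
wrist_force: [0.5, -0.1, -0.3]
gripper_width: 0.006
```

View pics/iso1top.png

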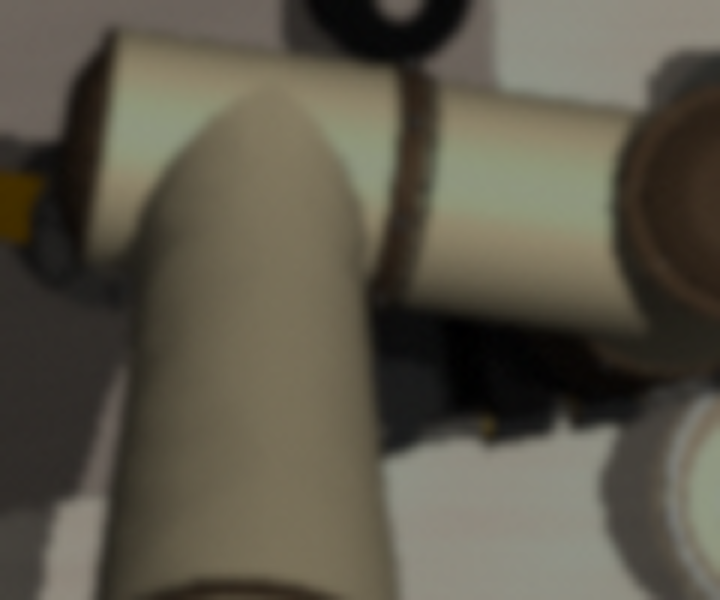

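View pics/iso1scene.png

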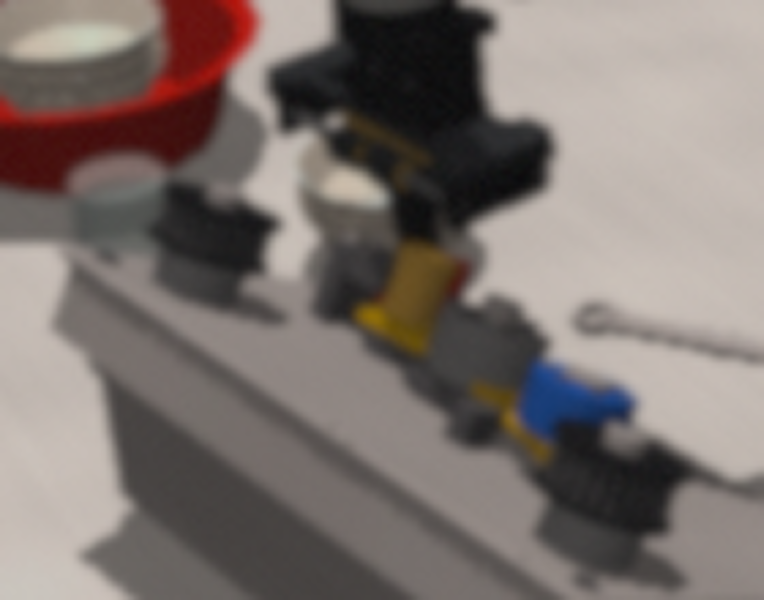

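```bash
python3 -m creep '[[0,-2,9,0,0],[0,-3,17,0,0],[0,-6,19,-2,0],[0,-10,21,-4,0],[0,-12,25,-5,0],[0,-15,28,-6,0],[0,-15,28,-6,0],[0,-15,28,-6,0]]' && python3 -m creep '[[0,-1,4,0,0],[0,-2,9,-1,0],[0,-2,14,0,0],[0,-1,19,1,0],[0,0,23,3,0],[0,2,26,4,0],[0,2,26,4,0],[0,2,26,4,0]]'
```

```text
time_s: 5.75
tcp_pos: [0.5396, -0.2096, 0.0975]
ee_rot: [[-0.008, 0.178, -0.984], [0.002, -0.984, -0.178], [-1.0, -0.003, 0.007]]
wrist_force: [1.0, -4.3, 1.3]
gripper_width: 0.001
time_s: 6.55
tcp_pos: [0.5392, -0.1839, 0.1007]
ee_rot: [[-0.014, 0.177, -0.984], [0.002, -0.984, -0.177], [-1.0, -0.004, 0.013]]
wrist_force: [-5.1, -5.3, 1.0]
gripper_width: 0.006
```

```bash
python3 -m creep '[[0,2,1,1,0],[0,4,2,2,0],[0,6,2,3,0],[0,8,2,4,0],[0,8,2,4,0],[0,8,2,4,0],[0,8,2,4,0],[0,8,2,4,0]]' 
```

```text
time_s: 7.35
tcp_pos: [0.5396, -0.1823, 0.1014]
ee_rot: [[-0.032, 0.175, -0.984], [0.003, -0.985, -0.175], [-0.999, -0.009, 0.031]]
wrist_force: [-10.3, -7.4, -3.4]
gripper_width: 0.006
```

```bash
python3 -m creep '[[0,-10,0,0,0],[0,-15,0,30,0],[0,-20,0,80,0],[0,-25,0,130,0],[0,-40,45,150,0],[0,-50,95,150,0],[0,-55,145,150,0],[0,-60,195,150,0]]'; python3 - <<'E'
from h import *
p=capture("top"); crop(p,340,130,460,230,"iso2.png")
M=np.array([[w(p,c,r) for c in range(390,430)] for r in range(165,205)]);H=((M-O)@D)*1000
k=(H[...,2]>33)&(H[...,2]<50)&(H[...,0]<-30)&(H[...,1]<-110);q=H[k]
print(len(q),q.mean(0));(c,wh,a)=cv2.minAreaRect(q[:,:2].astype(np.float32));print(c,wh,a)
v=np.linalg.svd(q[:,:2]-q[:,:2].mean(0))[2][0];print(np.degrees(np.arctan2(v[1],v[0])))
E
```

```text
time_s: 8.15
tcp_pos: [0.4792, 0.0121, 0.2518]
ee_rot: [[-0.031, 0.174, -0.984], [0.005, -0.985, -0.175], [-1.0, -0.011, 0.029]]
wrist_force: [0.5, -0.1, 0.3]
gripper_width: 0.003
117 [ -75.10809818 -153.33134819   42.43702892]
(-75.93040466308594, -154.2933349609375) (14.713030815124512, 53.411643981933594) 8.962689399719238
99.52138426288107
```

View pics/iso2.png

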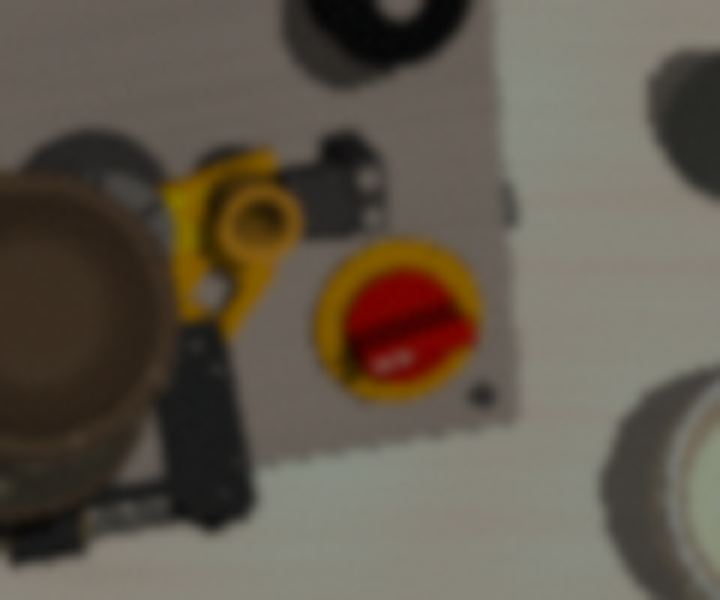

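```bash
python3 - <<'E'
from h import *
np.set_printoptions(precision=4,suppress=True)
for n,(l,t,r,b) in (("top",(170,180,225,250)),("scene",(380,235,470,330))):
    p=capture(n);im=p["image"].astype(int)
    R=[(c,q) for q in range(t,b) for c in range(l,r) if im[q,c,2]>1.8*im[q,c,1]+15 and im[q,c,2]>2*im[q,c,0]]
    P=np.array([w(p,c,q) for c,q in R]); P=P[(P[:,2]>.06)&(P[:,2]<.14)]
    topm=P[:,2]>.113
    print(n,len(P),"top disk",topm.sum(),P[topm].mean(0),P[topm].min(0),P[topm].max(0))
    c,rad=cv2.minEnclosingCircle(P[topm][:,:2].astype(np.float32));print(c,rad)
    # block top
    B=np.array([w(p,c,q) for q in range(t,b) for c in range(l,r)]);k=abs(B[:,2]-.068)<.006
    rc=cv2.minAreaRect((B[k][:,:2]*1000).astype(np.float32));print("block",k.sum(),rc)
    G=B[(B[:,2]>.1)&(B[:,0]>.48)];print("spindle",G.mean(0))
    # red top pixel centroid guess
    u=np.array(R);print("red px",u.min(0),u.max(0),u.mean(0))
    print("by disk px", w(p,189.5,226,z=.121) if n=="top" else "")
E
```

```text
top 51 top disk 47 [0.4596 0.3833 0.121 ] [0.4519 0.3747 0.1142] [0.4681 0.3932 0.1255]
(0.45906513929367065, 0.38385844230651855) 0.009821482002735138
block 896 ((495.20379638671875, 392.1773376464844), (130.70750427246094, 63.306251525878906), 11.822909355163574)
spindle [0.5281 0.397  0.1221]
red px [187 221] [195 227] [191.1765 224.2549]
by disk px [0.4548 0.3865 0.121 ]
scene 102 top disk 43 [0.4627 0.3901 0.1182] [0.451  0.381  0.1131] [0.4714 0.3975 0.123 ]
(0.46121495962142944, 0.3894146680831909) 0.010279531590640545
block 1040 ((508.3675537109375, 430.00244140625), (272.8652648925781, 145.5622100830078), 28.70689582824707)
spindle [0.6045 0.4954 0.1352]
red px [430 253] [464 270] [433.9412 261.549 ]
by disk px
```

```bash
python3 -m creep '[[0.7,-2,47,0,0.015],[0.7,-5,94,0,0.03],[0.7,-7,141,0,0.03],[0.7,-10,188,0,0.03],[0.7,-12,235,0,0.03],[0.7,-14,282,0,0.03],[0.7,-17,329,0,0.03],[0.7,-19,373,0,0.03]]' && python3 - <<'E'
from h import *
s=sense();print(s["tcp_pos"],s["ee_rot"][:,1])
p=capture("scene");crop(p,340,150,540,300,"g1.png")
E
```

```text
time_s: 9.1
tcp_pos: [0.4608, 0.3875, 0.2512]
ee_rot: [[-0.032, 0.209, -0.977], [0.004, -0.978, -0.209], [-0.999, -0.011, 0.031]]
wrist_force: [0.9, -0.5, 0.2]
gripper_width: 0.636
[0.46077207 0.38750595 0.25124131] [ 0.2089644  -0.97786379 -0.01078365]
```

View pics/g1.png

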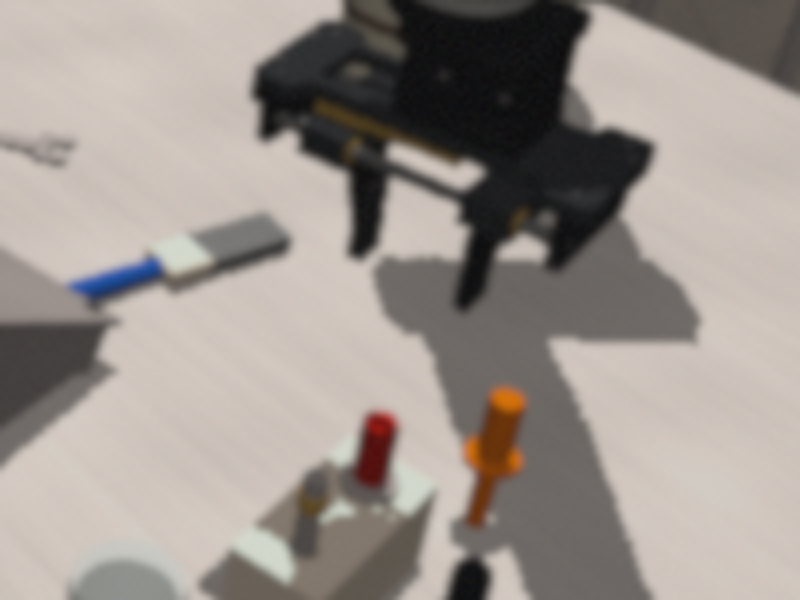

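```bash
python3 -m creep '[[0.7,0,-2,-45,0],[0.7,0,-2,-90,0],[0.7,0,-2,-125,0],[0.7,0,-2,-149,0],[0.7,0,-2,-149,0],[0,0,-2,-149,0],[0,0,-2,-149,0],[0,0,-2,-149,0]]' && python3 -m creep '[[0,0,0,0,0],[0,0,0,0,0],[0,0,0,10,0],[0,0,0,20,0],[0,0,0,30,0],[0,0,0,40,0],[0,0,0,48,0],[0,0,0,48,0]]' && python3 - <<'E'
from h import *
p=capture("scene");crop(p,340,180,500,300,"g2.png")
E
```

```text
time_s: 9.95
tcp_pos: [0.4619, 0.392, 0.1033]
ee_rot: [[-0.028, 0.213, -0.977], [0.01, -0.977, -0.213], [-1.0, -0.015, 0.026]]
wrist_force: [-0.2, 0.1, -0.3]
gripper_width: 0.51
time_s: 10.75
tcp_pos: [0.4624, 0.3927, 0.1532]
ee_rot: [[-0.026, 0.213, -0.977], [0.012, -0.977, -0.213], [-1.0, -0.017, 0.023]]
wrist_force: [-0.5, -0.4, -1.1]
gripper_width: 0.254
```

View pics/g2.png

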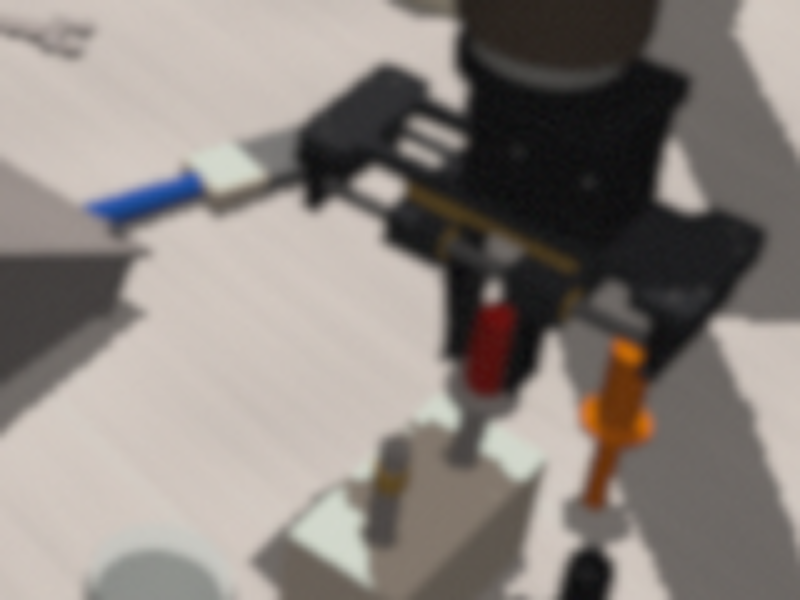

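```bash
python3 - <<'E'
from h import *
np.set_printoptions(precision=4,suppress=True)
s=sense();print(s["tcp_pos"],s["joint_velocities"],s["wrist_force"],s["moment"])
for n,(l,t,r,b) in (("top",(150,180,225,250)),("scene",(380,215,470,330))):
    p=capture(n);im=p["image"].astype(int)
    R=[(c,q) for q in range(t,b) for c in range(l,r) if im[q,c,2]>1.8*im[q,c,1]+15 and im[q,c,2]>2*im[q,c,0]]
    P=np.array([w(p,c,q) for c,q in R])
    if len(P): P=P[(P[:,2]>.1)&(P[:,2]<.19)]; print(n,len(P),P.mean(0),P.min(0),P.max(0))
E
```

```text
[0.4621 0.3925 0.1522] [ 0.1181  0.8743 -0.9629 -0.3825  0.8004  0.0157] [ 0.0813 -0.8802 -1.6801] [-0.2139 -0.0682  0.025 ]
scene 121 [0.4674 0.3965 0.1484] [0.4566 0.3832 0.1222] [0.4728 0.4082 0.1797]
```

```bash
python3 -m creep '[[0,-8,-2,0,0],[0,-16,-3.5,0,0],[0,-23,-5,-1,0],[0,-30,-6.5,-2.5,0],[0,-37,-8,-5,0],[0,-43,-9.4,-7.5,0],[0,-47,-10.2,-9,0],[0,-47,-10.2,-9,0]]' && python3 -m creep '[[0,0,0,10,0],[0,0,0,30,0],[0,0,0,60,0],[0,0,0,90,0],[0,0,0,90,0],[0,0,0,90,0],[0,0,0,90,0],[0,0,0,90,0]]' && python3 - <<'E'
from h import *
p=capture("scene");crop(p,380,130,540,250,"g3.png")
p=capture("top");crop(p,130,180,290,300,"g3t.png")
E
```

```text
time_s: 11.7
tcp_pos: [0.4143, 0.3796, 0.1418]
ee_rot: [[-0.029, 0.212, -0.977], [0.006, -0.977, -0.213], [-1.0, -0.012, 0.027]]
wrist_force: [3.5, -4.6, 0.2]
gripper_width: 0.247
time_s: 12.5
tcp_pos: [0.4136, 0.3791, 0.2304]
ee_rot: [[-0.031, 0.212, -0.977], [0.003, -0.977, -0.212], [-1.0, -0.01, 0.029]]
wrist_force: [-0.7, 0.7, -1.7]
gripper_width: 0.243
```

View pics/g3.png

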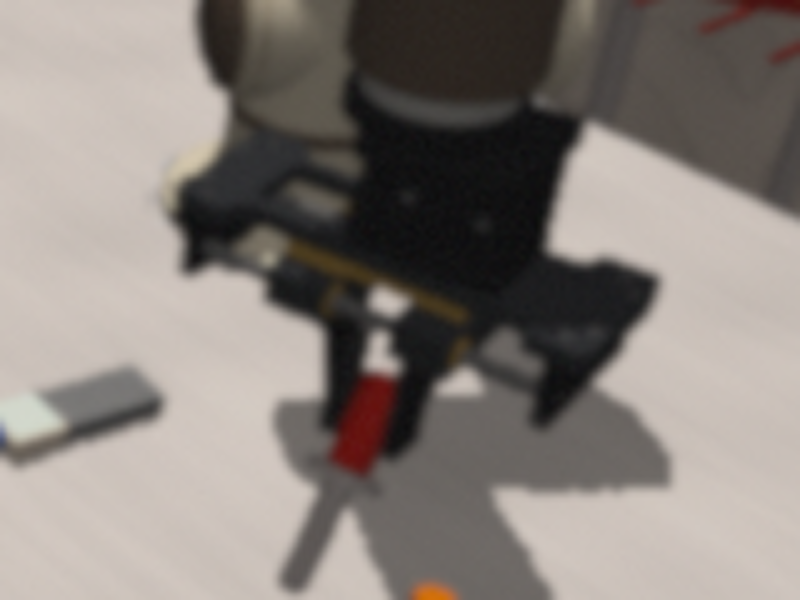

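View pics/g3t.png

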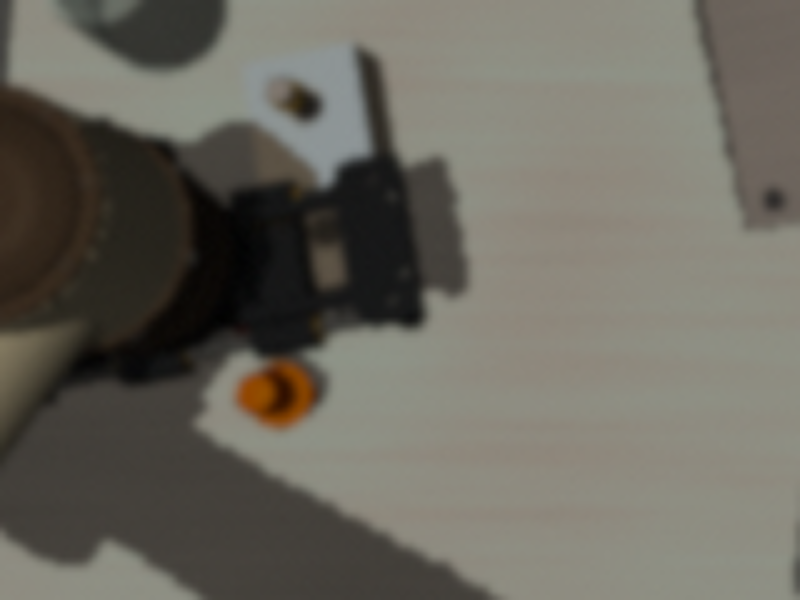

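```bash
cat >> h.py <<'E'
from scipy.optimize import least_squares
def fitpin(p,P,a0,t0):
    """fit pin axis (foot t, dir a) to surface points P using profile radius"""
    def prof(s): return np.where(s<.058,.007,np.where(s<.063,.018,.011))
    e=np.array(p["eye"])
    def res(v):
        a=v[3:]/np.linalg.norm(v[3:]);d=P-v[:3];s=d@a;rr=np.linalg.norm(d-np.outer(s,a),axis=1)
        r1=rr-prof(s)
        # facing the camera
        ov=np.maximum(0,-s)+np.maximum(0,s-.111)
        return np.r_[np.clip(r1,-.01,.01),ov]
    f=least_squares(res,np.r_[t0,a0],loss="soft_l1",f_scale=.002)
    a=f.x[3:]/np.linalg.norm(f.x[3:]);return f.x[:3],a,f.cost
E
python3 - <<'E'
from h import *
np.set_printoptions(precision=4,suppress=True)
s=sense();T=s["tcp_pos"];print(T)
p=capture("scene")
P=np.array([w(p,c,r) for r in range(195,255) for c in range(425,480)]);px_=[(c,r) for r in range(195,255) for c in range(425,480)]
im=p["image"].astype(int)
a0=-.5*xh+.866*zh;t0=T-.092*a0
d=P-t0;q=d@a0;rr=np.linalg.norm(d-np.outer(q,a0),axis=1)
red=np.array([im[r,c,2]>1.8*im[r,c,1]+15 for c,r in px_])
k=((rr<.022)&(q<.056)&(q>-.01))|((rr<.02)&red)
Q=P[k];print(k.sum(),red.sum())
t,a,c=fitpin(p,Q,a0,t0);print("foot",t,"axis",a,c,"tilt",np.degrees(np.arccos(a[2])),"az",np.degrees(np.arctan2(a[1],a[0])))
dd=Q-t;sg=dd@a;print("s range",sg.min(),sg.max());
sT=(T-t)@a;print("tcp along",sT,"off",T-t-sT*a, "foot-tcp",t-T)
# tip pixel check
for s_ in (0,.058,.111): print(px(p,t+a*s_))
E
```

```text
[0.4139 0.3793 0.2307]
336 157
foot [0.4614 0.3895 0.1441] axis [-0.5247 -0.0981  0.8456] 0.00036079443676611893 tilt 32.262768348120886 az -169.40937212820688
s range 0.0005739977638033863 0.10947957338227345
tcp along 0.09919005448739568 off [ 0.0046 -0.0005  0.0028] foot-tcp [ 0.0475  0.0102 -0.0867]
(np.float64(436.6811463149281), np.float64(248.1295909744717))
(np.float64(447.5043647914724), np.float64(225.88614216591088))
(np.float64(457.6015456530207), np.float64(205.13481703176834))
```

```bash
python3 - <<'E'
from h import *
np.set_printoptions(precision=4,suppress=True)
g=dw(0.5,-84,62);print("mouth",g);f=np.array([.0475,.0102,-.0867])
print("TCP at 30 above",g+.03*nd-f, nd)
E
python3 -m creep '[[0,10,-15,20,0],[0,25,-60,40,0],[0,40,-108,60,0],[0,53,-156,70,0],[0,66,-204,70,0],[0,79,-252,70,0],[0,92,-300,70,0],[0,105,-348,70,0]]'
```

```text
mouth [ 0.6076 -0.1156  0.1664]
TCP at 30 above [ 0.5454 -0.1285  0.2791] [-0.4919 -0.0894  0.866 ]
time_s: 13.45
tcp_pos: [0.5178, 0.0343, 0.3008]
ee_rot: [[-0.03, 0.213, -0.977], [0.004, -0.977, -0.213], [-1.0, -0.01, 0.028]]
wrist_force: [0.7, 0.9, -1.8]
gripper_width: 0.242
```

```bash
python3 -m creep '[[0,6,-40,0,0],[0,12,-80,0,0],[0,18,-120,0,0],[0,24,-150,0,0],[0,28,-163,-10,0],[0,28,-163,-20,0],[0,28,-163,-20,0],[0,28,-163,-20,0]]'; cat > meas.py <<'E'
from h import *
np.set_printoptions(precision=4,suppress=True)
import sys
s=sense();T=s["tcp_pos"];print(T)
p=capture("scene");crop(p,200,80,360,200,sys.argv[1])
f=np.array([.0475,.0102,-.0867])
a0=np.array([-.5247,-.0981,.8456]);t0=T+f
c0,r0=map(int,px(p,t0));c1,r1=map(int,px(p,t0+.111*a0))
px_=[(c,r) for r in range(min(r0,r1)-12,max(r0,r1)+12) for c in range(min(c0,c1)-14,max(c0,c1)+14)]
P=np.array([w(p,c,r) for c,r in px_]);im=p["image"].astype(int)
d=P-t0;q=d@a0;rr=np.linalg.norm(d-np.outer(q,a0),axis=1)
red=np.array([im[r,c,2]>1.8*im[r,c,1]+15 for c,r in px_])
k=((rr<.016)&(q<.056)&(q>-.004))|((rr<.02)&red)
t,a,c=fitpin(p,P[k],a0,t0);print(k.sum(),"foot",t,"axis",a,c,"foot-tcp",t-T)
print("foot in deck",D.T@(t-O)*1000,"axis in deck",D.T@a,"px",px(p,t))
# guide in scene
M=np.array([w(p,c,r) for r in range(110,215) for c in range(220,340)]);H=((M-O)@D)*1000
k=(H[:,0]>-40)&(H[:,0]<40)&(H[:,1]>-120)&(H[:,1]<-60)&(H[:,2]>30)&(H[:,2]<66);G=H[k]
print("guide pts",len(G),G.min(0),G.max(0),"top edge",np.percentile(G[:,2],98))
# fit cylinder r=18 (rim) axis along n
def res(v): return np.clip(np.hypot(G[:,0]-v[0],G[:,1]-v[1])-v[2],-6,6)
E
python3 meas.py i1.png
```

```text
time_s: 14.25
tcp_pos: [0.5456, -0.1277, 0.2803]
ee_rot: [[-0.031, 0.214, -0.976], [0.004, -0.977, -0.214], [-1.0, -0.011, 0.03]]
wrist_force: [0.3, 1.6, -1.2]
gripper_width: 0.247
[ 0.5456 -0.1277  0.2803]
136 foot [ 0.5942 -0.118   0.1921] axis [-0.5251 -0.0843  0.8469] 0.0002138534885704037 foot-tcp [ 0.0486  0.0097 -0.0882]
foot in deck [  1.4853 -83.9479  91.0543] axis in deck [-0.037   0.011   0.9993] px (np.float64(280.5223557294313), np.float64(156.50562399238427))
guide pts 165 [ -19.2699 -119.9199   30.2457] [ 18.6108 -63.9082  60.5519] top edge 60.283622877746275
```

View pics/i1.png

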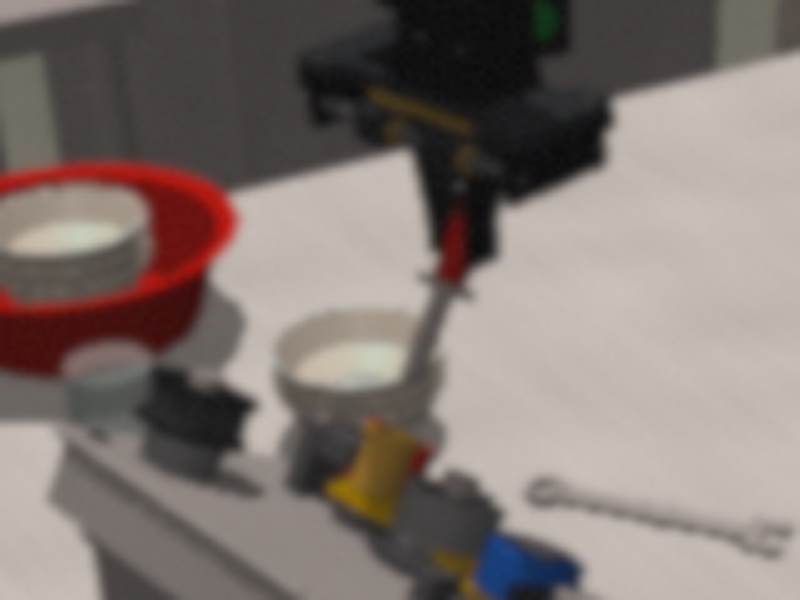

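```bash
python3 - <<'E'
from h import *
np.set_printoptions(precision=2,suppress=True)
p=capture("scene")
px_=[(c,r) for r in range(150,190) for c in range(260,300)]
M=np.array([w(p,c,r) for c,r in px_]);H=((M-O)@D)*1000
im=p["image"].astype(int)
yel=np.array([im[r,c,2]>1.6*im[r,c,0] and im[r,c,1]>1.2*im[r,c,0] for c,r in px_])
k=(abs(H[:,0])<40)&(H[:,1]>-120)&(H[:,1]<-55)&yel
for a,b in((28,34),(34,40),(40,46),(46,52),(52,57),(57,63)):
    G=H[k&(H[:,2]>a)&(H[:,2]<b)]
    if len(G)<5: print(a,len(G));continue
    f=least_squares(lambda v:np.hypot(G[:,0]-v[0],G[:,1]-v[1])-(18 if a>=52 else v[2]),[0,-84,15],loss="soft_l1")
    print(a,b,len(G),f.x,G[:,:2].min(0),G[:,:2].max(0),f.cost)
# predicted rim ellipse in picture
v=p["image"][130:200,240:320].copy();v=cv2.resize(v,(800,700),interpolation=cv2.INTER_CUBIC)
for cx,cy,col in((0.5,-84,(0,255,0)),(0,-82,(255,0,255))):
    pts=[px(p,dw(cx+18*np.cos(t),cy+18*np.sin(t),62)) for t in np.linspace(0,6.28,60)]
    pts=((np.array(pts)+.5-[240,130])*10).astype(int);cv2.polylines(v,[pts.reshape(-1,1,2)],True,col,1)
cv2.imwrite("pics/rim.png",v[:600])
E
```

```text
28 34 19 [ -1.4  -84.15  15.81] [ -8.14 -98.99] [ 15.52 -65.52] 15.807219883822915
34 40 22 [ -2.04 -84.17  16.64] [ -8.1 -98.5] [ 16.78 -66.63] 21.99780115179149
40 46 19 [ -3.3  -84.74  16.88] [ -11.01 -115.64] [ 14.21 -66.71] 29.74292571846494
46 52 22 [  0.1  -81.54  14.64] [ -9.87 -93.4 ] [ 15.53 -64.31] 12.092746931804758
52 57 17 [ -1.31 -83.36  15.  ] [ -7.92 -90.01] [ 18.36 -63.61] 22.559272357624266
57 63 31 [ -1.31 -81.27  15.  ] [-18.51 -97.2 ] [ 16.5  -62.69] 79.66381880746955
```

View pics/rim.png

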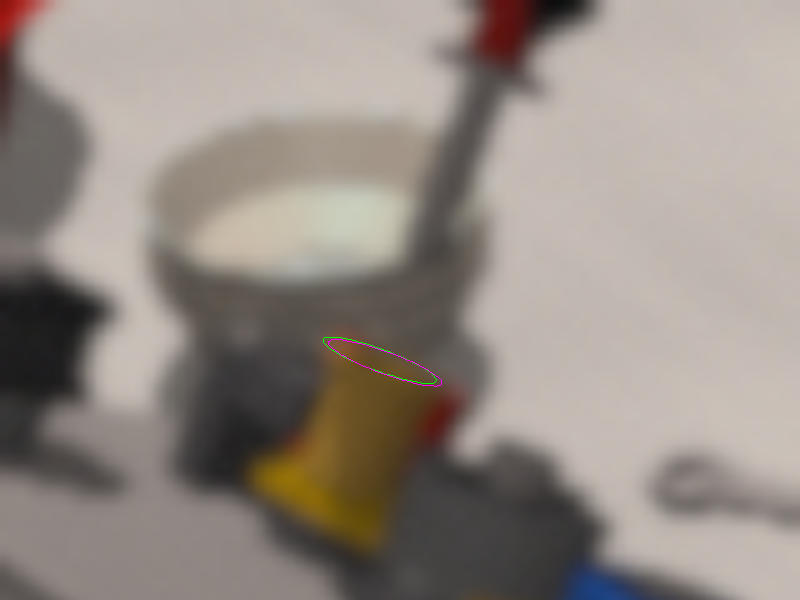

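```bash
python3 -m creep '[[0,2,0.5,-6,0],[0,5,1,-12,0],[0,8,2,-18,0],[0,11,2.5,-24,0],[0,13,3,-27,0],[0,14.5,3,-30,0],[0,14.5,3,-30,0],[0,14.5,3,-30,0]]'; python3 meas.py i2.png
```

```text
time_s: 15.15
tcp_pos: [0.5606, -0.1248, 0.2514]
ee_rot: [[-0.029, 0.214, -0.976], [0.004, -0.977, -0.214], [-1.0, -0.01, 0.028]]
wrist_force: [-0.6, 0.1, -0.9]
gripper_width: 0.247
[ 0.5606 -0.1248  0.2514]
150 foot [ 0.6094 -0.1143  0.1625] axis [-0.5247 -0.0954  0.8459] 0.00031707205452374056 foot-tcp [ 0.0488  0.0105 -0.0889]
foot in deck [  0.1844 -83.0261  57.5821] axis in deck [-0.0389 -0.      0.9992] px (np.float64(277.2760278619006), np.float64(166.99577814478528))
guide pts 170 [ -19.1142 -119.7344   30.0583] [ 18.2789 -65.2864  64.9745] top edge 63.20784622504372
```

View pics/i2.png

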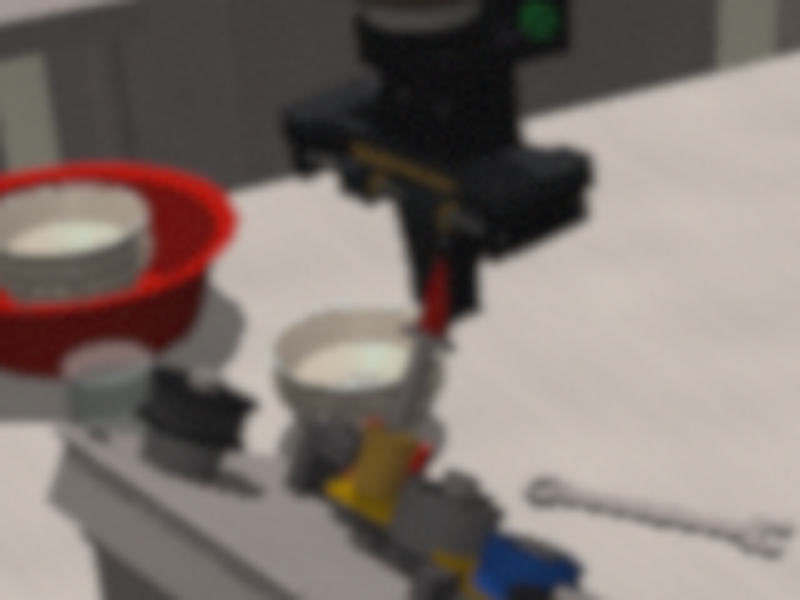

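```bash
python3 -m creep '[[0,1.5,0.3,-2.6,0],[0,3,0.5,-5,0],[0,4.5,0.8,-7.5,0],[0,6,1,-10,0],[0,7.5,1.3,-12.5,0],[0,7.5,1.3,-12.5,0],[0,7.5,1.3,-12.5,0],[0,7.5,1.3,-12.5,0]]'
```

```text
time_s: 16.0
tcp_pos: [0.5681, -0.1235, 0.2391]
ee_rot: [[-0.029, 0.214, -0.976], [0.004, -0.977, -0.214], [-1.0, -0.01, 0.027]]
wrist_force: [0.5, 0.2, -1.4]
gripper_width: 0.245
```

```bash
python3 -m creep '[[0,2,0.3,-3,0],[0,4,0.7,-6,0],[0,6,1,-9,0],[0,8,1.4,-12,0],[0,10,1.7,-15,0],[0,10,1.7,-15,0],[0,10,1.7,-15,0],[0,10,1.7,-15,0]]'; python3 meas.py i3.png
```

```text
time_s: 16.8
tcp_pos: [0.5779, -0.1218, 0.2238]
ee_rot: [[-0.029, 0.214, -0.976], [0.004, -0.977, -0.214], [-1.0, -0.01, 0.028]]
wrist_force: [-1.0, -0.9, -2.2]
gripper_width: 0.249
[ 0.5779 -0.1218  0.2238]
187 foot [ 0.6334 -0.1031  0.1346] axis [-0.5614 -0.2054  0.8017] 0.0007845943070531825 foot-tcp [ 0.0555  0.0187 -0.0893]
foot in deck [  8.4441 -76.2695  20.6077] axis in deck [-0.1093 -0.1017  0.9888] px (np.float64(272.59245026132044), np.float64(178.8639518999))
guide pts 166 [ -17.231  -119.5857   30.1837] [ 18.5795 -63.907   65.7436] top edge 64.34560032807448
```

View pics/i3.png

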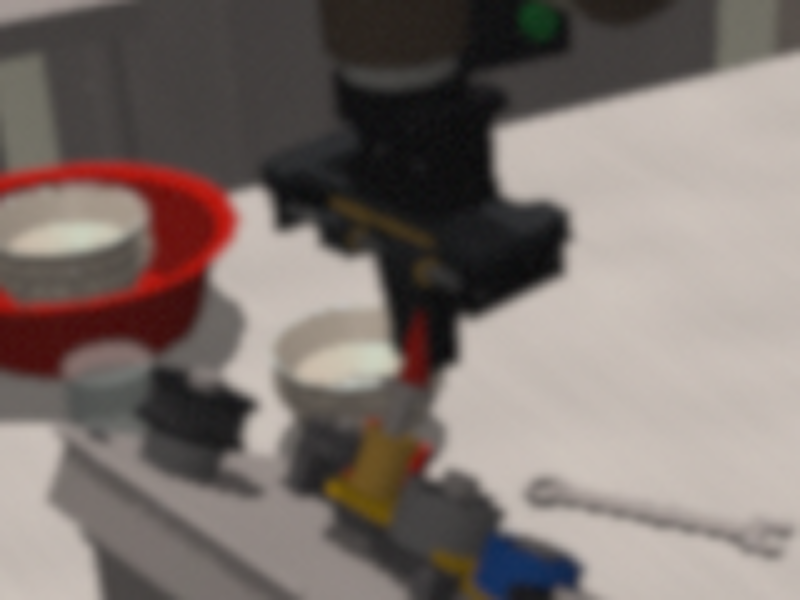

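```bash
python3 -m creep '[[0,1.2,0.2,-2,0],[0,2,0.3,-3.5,0],[0,2.5,0.4,-4.5,0],[0,2.5,0.4,-4.5,0],[0.6,2.5,0.4,-4.5,0],[0.6,2.5,0.4,-4.5,0],[0.6,2.5,0.4,-4.5,0],[0.6,2.5,0.4,-4.5,0]]' && python3 -m creep '[[0.8,0,0,0,0],[0.8,0,0,20,0],[0.8,0,0,50,0],[0.8,0,0,85,0],[0.8,-5,40,90,0],[0.8,-5,80,90,0],[0.8,-5,120,90,0],[0.8,-5,160,90,0]]'; python3 - <<'E'
from h import *
p=capture("scene");crop(p,220,100,340,190,"j1.png")
p=capture("top");crop(p,330,110,450,200,"j1t.png")
E
```

```text
time_s: 17.65
tcp_pos: [0.5808, -0.1213, 0.22]
ee_rot: [[-0.028, 0.214, -0.976], [0.004, -0.977, -0.214], [-1.0, -0.01, 0.026]]
wrist_force: [0.2, -1.0, -0.3]
gripper_width: 0.524
time_s: 18.45
tcp_pos: [0.5757, 0.04, 0.3104]
ee_rot: [[-0.027, 0.214, -0.976], [0.004, -0.977, -0.214], [-1.0, -0.01, 0.025]]
wrist_force: [0.5, 0.0, -0.1]
gripper_width: 0.797
```

View pics/j1.png

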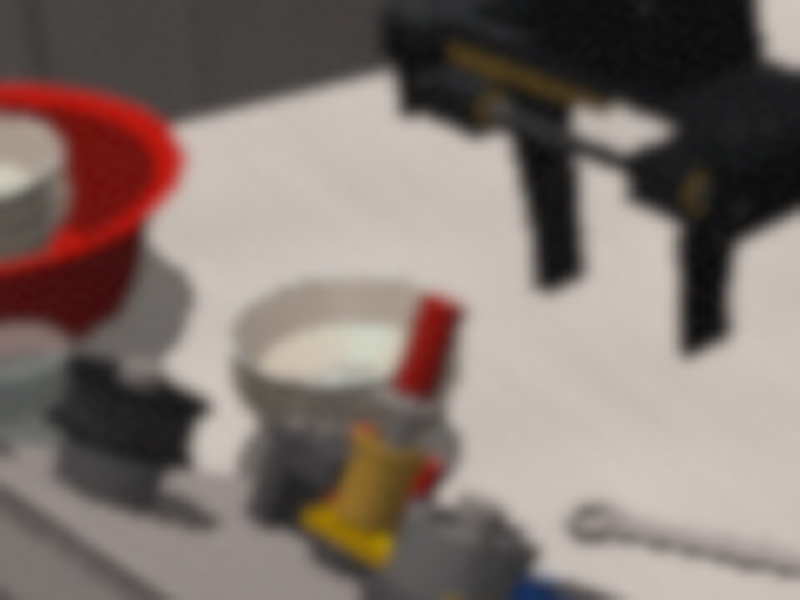

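View pics/j1t.png

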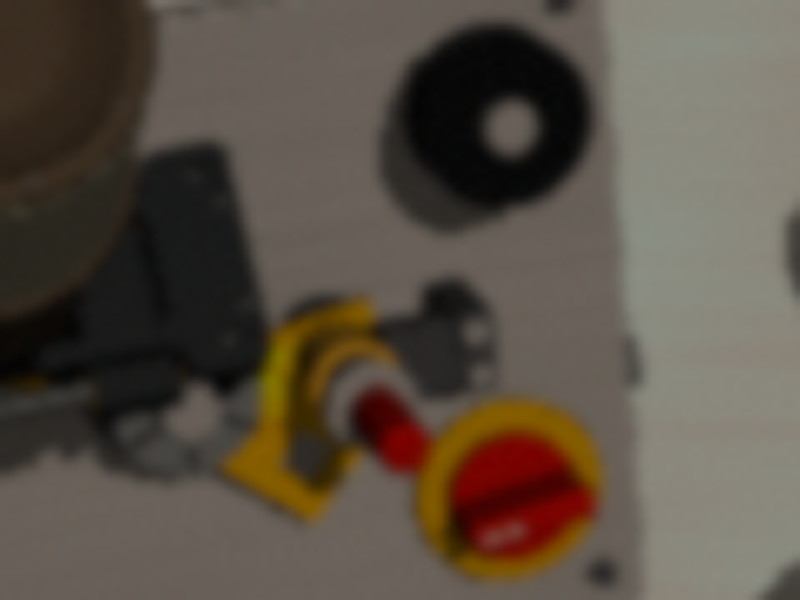

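```bash
python3 - <<'E'
from h import *
np.set_printoptions(precision=4,suppress=True)
M=np.load("H.npy");print("peg",M[150,331],M[148,332])
T=dw(41,84.5,50);print("grasp TCP",T,"above",T+[0,0,.08])
s=sense();print((T-s["tcp_pos"])*1000)
a0=np.radians(70)
for j in (0,.1,.2,.3,.4,.5,.6,.63,.7,.74,.78):
    d=110*np.array([np.cos(a0+j)-np.cos(a0),np.sin(a0+j)-np.sin(a0)]);print(j,np.round(D@np.r_[d,0],1))
E
```

```text
peg [57.3385 40.4068 24.6022] [62.0061 37.0372 23.8531]
grasp TCP [0.6179 0.0575 0.1763] above [0.6179 0.0575 0.2563]
[  42.0041   14.9442 -133.7065]
0 [0. 0. 0.]
0.1 [-9.5  1.6 -5.3]
0.2 [-19.1   2.  -10.6]
0.3 [-28.6   1.4 -16.1]
0.4 [-38.   -0.3 -21.6]
0.5 [-47.1  -3.1 -27.1]
0.6 [-55.9  -6.9 -32.5]
0.63 [-58.5  -8.3 -34.1]
0.7 [-64.3 -11.8 -37.7]
0.74 [-67.5 -14.  -39.8]
0.78 [-70.6 -16.3 -41.8]
```

```bash
python3 -m creep '[[0.8,20,7,-10,-0.03],[0.8,42,15,-30,-0.033],[0.8,42,15,-50,-0.033],[0.8,42,15,-70,-0.033],[0.8,42,15,-90,-0.033],[0.8,42,15,-90,-0.033],[0.8,42,15,-90,-0.033],[0.8,42,15,-90,-0.033]]'; python3 - <<'E'
from h import *
p=capture("scene");crop(p,230,110,390,230,"k1.png")
E
```

```text
time_s: 19.35
tcp_pos: [0.6188, 0.0575, 0.2217]
ee_rot: [[-0.024, 0.187, -0.982], [0.006, -0.982, -0.187], [-1.0, -0.011, 0.022]]
wrist_force: [0.0, -0.8, 0.5]
gripper_width: 0.798
```

View pics/k1.png

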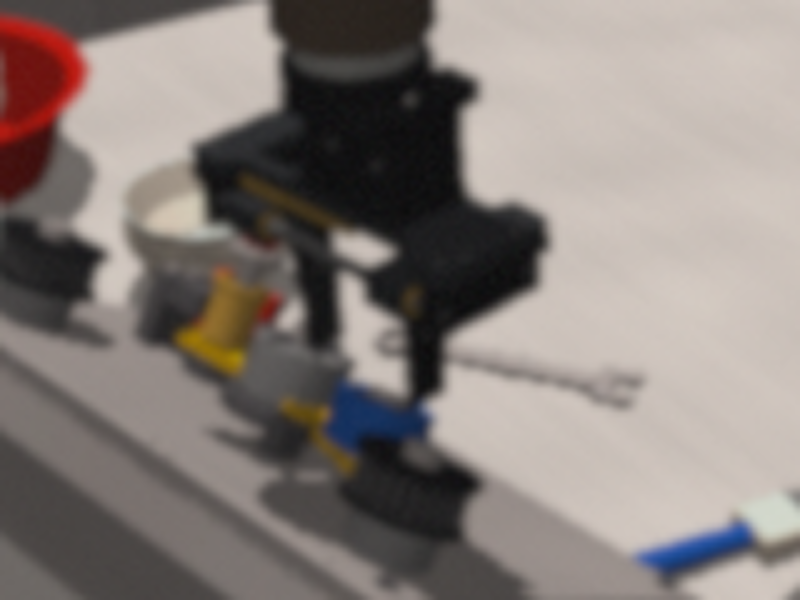

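```bash
python3 -m creep '[[0.8,0,0,-15,0],[0.8,0,0,-30,0],[0.8,0,0,-45,0],[0.8,0,0,-45,0],[0.3,0,0,-45,0],[0.3,0,0,-45,0],[0.3,0,0,-45,0],[0.3,0,0,-45,0]]' && python3 -m creep '[[0.3,0,0,0,0],[0.3,0,0,0,0],[0.3,0,0,0,0],[0.3,0,0,0,0],[0.3,0,0,0,0],[0.3,0,0,0,0],[0.3,0,0,0,0],[0.3,0,0,0,0]]';python3 - <<'E'
from h import *
p=capture("scene");crop(p,230,110,390,230,"k2.png")
E
```

```text
time_s: 20.2
tcp_pos: [0.6193, 0.0581, 0.1781]
ee_rot: [[-0.021, 0.187, -0.982], [0.007, -0.982, -0.187], [-1.0, -0.011, 0.02]]
wrist_force: [-0.5, 1.8, 3.3]
gripper_width: 0.641
time_s: 21.0
tcp_pos: [0.6193, 0.058, 0.1782]
ee_rot: [[-0.021, 0.187, -0.982], [0.007, -0.982, -0.188], [-1.0, -0.011, 0.019]]
wrist_force: [-0.6, 1.0, 1.3]
gripper_width: 0.635
```

View pics/k2.png

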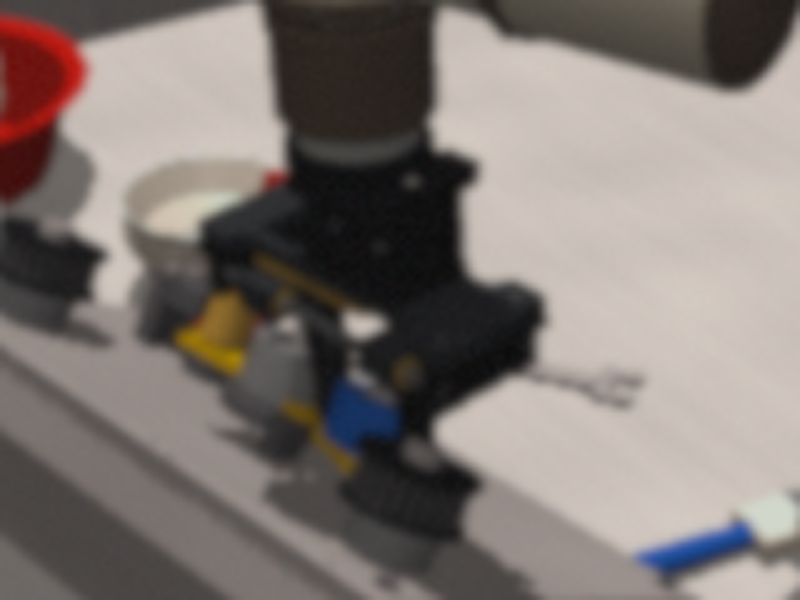

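```bash
python3 -m creep '[[0.3,-5,0.8,-2.6,0],[0.3,-9.5,1.6,-5.3,0],[0.3,-14.3,1.9,-8,0],[0.3,-19,2,-10.6,0],[0.3,-24,1.8,-13.4,0],[0.3,-28.6,1.4,-16.1,0],[0.3,-28.6,1.4,-16.1,0],[0.3,-28.6,1.4,-16.1,0]]'
```

```text
time_s: 21.85
tcp_pos: [0.5915, 0.0595, 0.1625]
ee_rot: [[-0.018, 0.188, -0.982], [0.008, -0.982, -0.188], [-1.0, -0.011, 0.017]]
wrist_force: [4.7, -1.4, 2.2]
gripper_width: 0.639
```

```bash
python3 -m creep '[[0.3,-5,-0.8,-3,0],[0.3,-10.2,-1.8,-5.9,0],[0.3,-15,-3.2,-8.6,0],[0.3,-19.3,-4.6,-11.4,0],[0.3,-24,-6.5,-14,0],[0.3,-28,-8.4,-16.8,0],[0.3,-28,-8.4,-16.8,0],[0.3,-28,-8.4,-16.8,0]]'; python3 - <<'E'
from h import *
p=capture("scene");crop(p,230,110,390,230,"k3.png")
E
```

```text
time_s: 22.65
tcp_pos: [0.5653, 0.0518, 0.1469]
ee_rot: [[-0.013, 0.188, -0.982], [0.009, -0.982, -0.188], [-1.0, -0.011, 0.011]]
wrist_force: [5.2, 1.7, 4.0]
gripper_width: 0.639
```

View pics/k3.png

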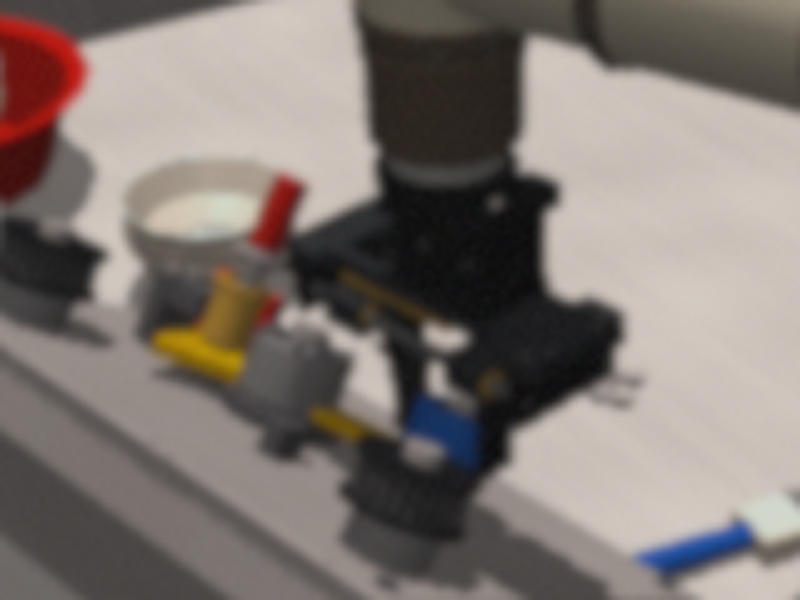

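```bash
python3 -m creep '[[0.3,-4,-2,-2.5,0],[0.3,-7,-4,-4.5,0],[0.3,-10,-5.5,-6,0],[0.3,-13,-7,-8,0],[0.3,-13,-7,-8,0],[0.3,-13,-7,-8,0],[0.3,-13,-7,-8,0],[0.3,-13,-7,-8,0]]'; python3 - <<'E'
from h import *
p=capture("scene");crop(p,230,110,390,230,"k4.png")
E
```

```text
time_s: 23.5
tcp_pos: [0.5548, 0.0458, 0.1403]
ee_rot: [[-0.006, 0.189, -0.982], [0.011, -0.982, -0.189], [-1.0, -0.012, 0.004]]
wrist_force: [6.2, 1.5, 3.6]
gripper_width: 0.636
```

View pics/k4.png

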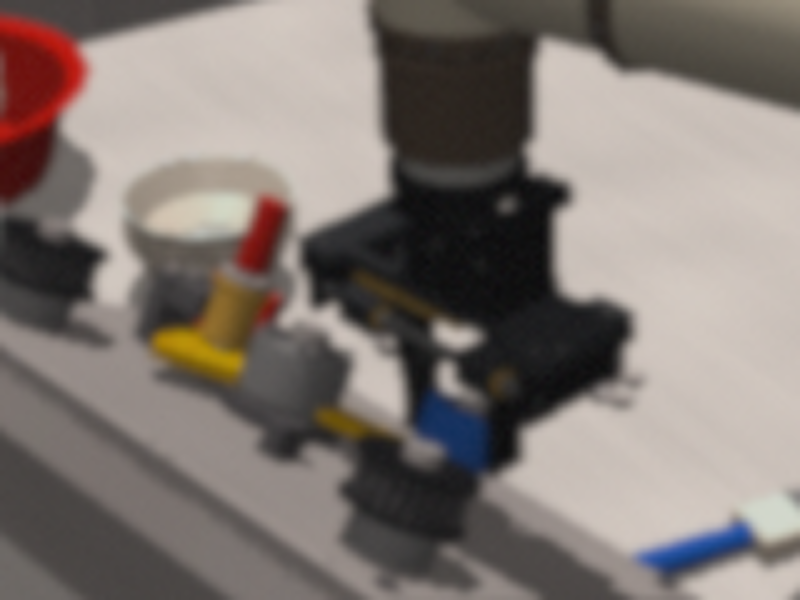

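```bash
cat > pinh.py <<'E'
from h import *
np.set_printoptions(precision=1,suppress=True)
for n in("scene","top"):
    p=capture(n);im=p["image"].astype(int);R=[]
    (l,t,r,b)=(260,130,300,175) if n=="scene" else (365,140,400,200)
    q=[(c,y) for y in range(t,b) for c in range(l,r) if im[y,c,2]>1.8*im[y,c,1]+15 and im[y,c,2]>2*im[y,c,0]]
    if not q: print(n,"none");continue
    H=((np.array([w(p,*u) for u in q])-O)@D)*1000;H=H[(H[:,2]>60)&(abs(H[:,0])<45)]
    if len(H): print(n,len(H),"h range",np.percentile(H[:,2],[2,98]),"mean",H.mean(0))
E
python3 pinh.py
python3 -m creep '[[0.3,1,0.6,0.6,0],[0.3,2,1.2,1.2,0],[0.3,3,1.8,1.8,0],[0.3,4,2.3,2.4,0],[0.3,5,2.7,3,0],[0.3,6,3.1,3.5,0],[0.3,6,3.1,3.5,0],[0.3,6,3.1,3.5,0]]'
```

```text
scene 71 h range [ 74.1 112.4] mean [  3.6 -76.3  92.5]
top 79 h range [ 85.8 119.4] mean [  2.7 -82.1 109.5]
time_s: 24.45
tcp_pos: [0.5604, 0.0492, 0.1438]
ee_rot: [[-0.006, 0.189, -0.982], [0.011, -0.982, -0.189], [-1.0, -0.012, 0.004]]
wrist_force: [1.6, 3.6, 4.4]
gripper_width: 0.633
```

```bash
python3 -m creep '[[0.3,0.5,0.3,0.3,0],[0.3,1,0.6,0.6,0],[0.3,1.5,0.8,0.9,0],[0.3,2,1,1.2,0],[0.3,2,1,1.2,0],[0.3,2,1,1.2,0],[0.3,2,1,1.2,0],[0.3,2,1,1.2,0]]'; python3 pinh.py
```

```text
time_s: 25.25
tcp_pos: [0.5612, 0.0496, 0.1443]
ee_rot: [[-0.01, 0.189, -0.982], [0.01, -0.982, -0.189], [-1.0, -0.012, 0.008]]
wrist_force: [-2.4, -1.9, -0.2]
gripper_width: 0.634
scene 71 h range [ 73.1 112.7] mean [  3.9 -76.1  92.6]
top 79 h range [ 86.2 120. ] mean [  3.  -82.1 109.8]
```

```bash
python3 -m creep '[[0.7,0,0,0,0],[0.8,0,0,0,0],[0.85,0,0,0,0],[0.85,0,0,0,0],[0.85,0,0,0,0],[0.85,0,0,20,0],[0.85,0,0,45,0],[0.85,0,0,75,0]]' && python3 -m creep '[[0.85,-20,20,40,0],[0.85,-50,50,80,0],[0.85,-80,90,80,0],[0.85,-90,130,80,0],[0.85,-100,170,80,0],[0.85,-110,210,80,0],[0.85,-110,210,80,0],[0.85,-110,210,80,0]]'; python3 pinh.py; python3 - <<'E'
from h import *
p=capture("scene");crop(p,200,100,400,250,"f1.png");cv2.imwrite("pics/f1s.png",p["image"])
p=capture("top");crop(p,250,90,440,230,"f1t.png");cv2.imwrite("pics/f1tt.png",p["image"])
M=np.array([[w(p,c,r) for c in range(250,440)] for r in range(90,230)]);H=((M-O)@D)*1000
k=(H[...,2]>50)&(H[...,2]<75)&(abs(H[...,0])<75)&(H[...,1]>45)&(H[...,1]<130);q=H[k]
c,rad=cv2.minEnclosingCircle(q[:,:2].astype(np.float32));print(c,rad,"joint",np.arctan2(c[1]+19,c[0])-np.radians(70))
E
```

```text
time_s: 26.15
tcp_pos: [0.5608, 0.0496, 0.2194]
ee_rot: [[-0.011, 0.189, -0.982], [0.01, -0.982, -0.189], [-1.0, -0.012, 0.009]]
wrist_force: [-0.2, -0.5, 0.9]
gripper_width: 0.844
time_s: 26.95
tcp_pos: [0.4504, 0.2605, 0.2992]
ee_rot: [[-0.012, 0.191, -0.982], [0.01, -0.982, -0.191], [-1.0, -0.012, 0.01]]
wrist_force: [0.0, 0.4, -0.0]
gripper_width: 0.851
scene 70 h range [ 73.2 113. ] mean [  3.9 -76.2  92.4]
top 80 h range [ 81.3 118.6] mean [  2.7 -82.2 108.9]
(-30.17227554321289, 86.15837860107422) 28.51746940612793 joint 0.6284819230607774
```

View pics/f1.png

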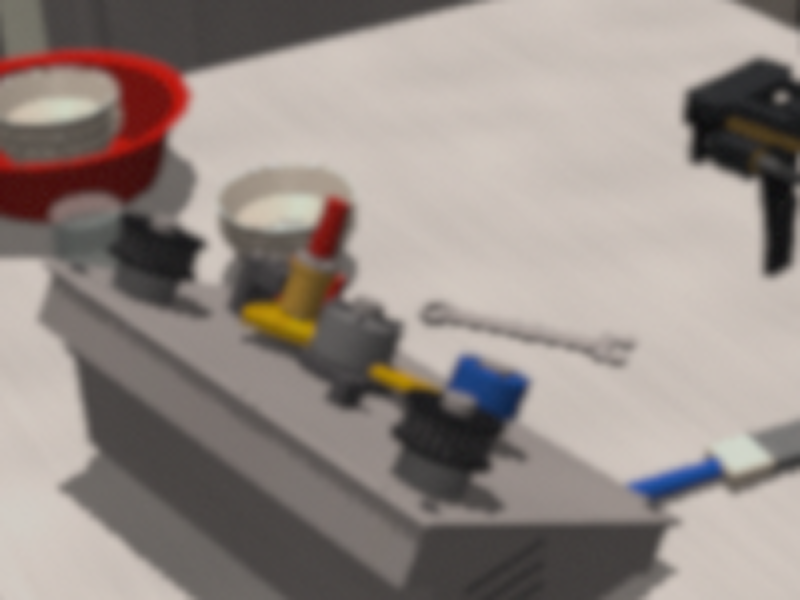

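View pics/f1tt.png

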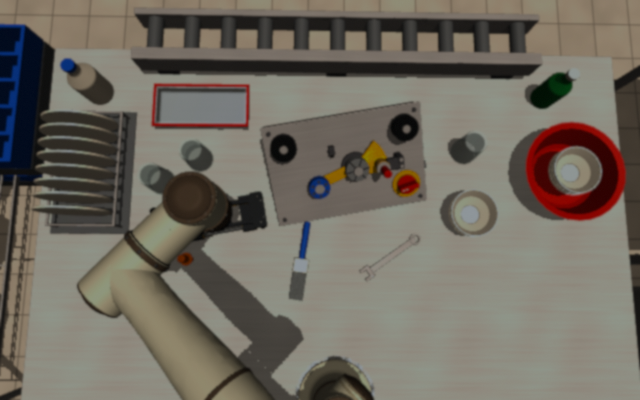

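View pics/f1t.png

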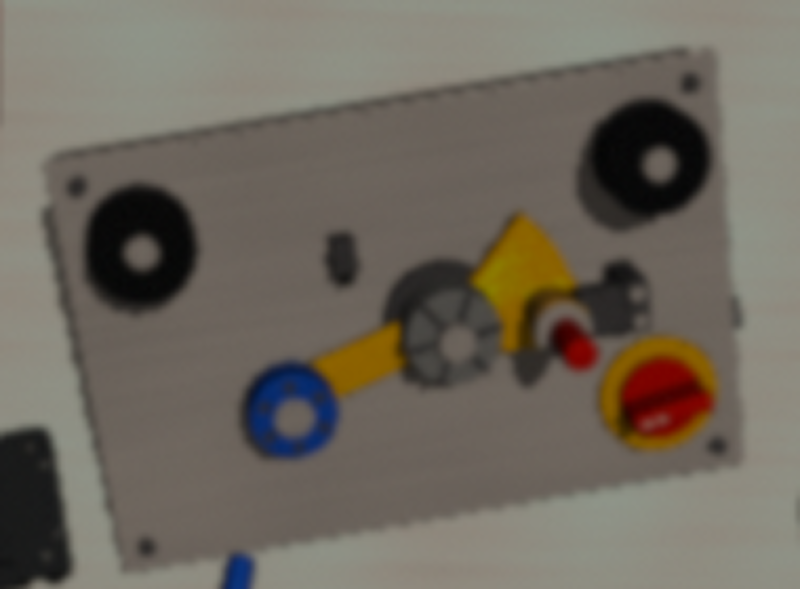

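View pics/f1s.png

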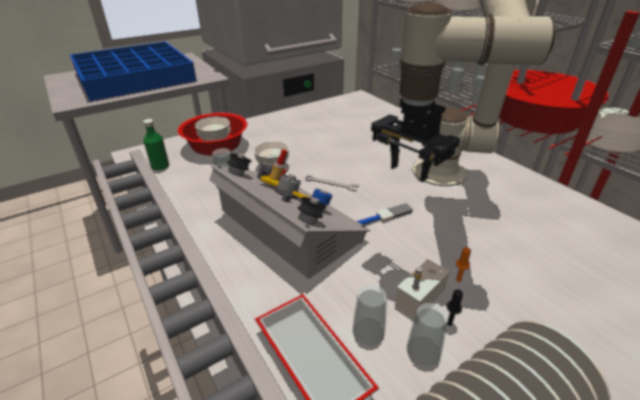

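The last pictures show:
- **Tensioner:** it reads 0.628 rad and rests on the pin. The wheel is at about top pixel (319,187).
- **Pin:** its collar is on the rim, at about top pixel (385,170).
- **Isolator:** the bar is still across the slope, at about top pixel (407,183).
- **Surroundings:** the glasses, bowls and spindle stand where they were, and the robot touches nothing.

```bash
python3 -c "
from station import *
print(finish_job())"
```

```text
the job is handed in; nothing more can be done
None
```

The tensioner is pinned back and the job is handed in, at about 27 s of the 72 s allowed. No verdict was reported.

1. **Isolator:** I pushed the red bar clockwise to its stop with closed fingers. The camera measured about 1.40 rad, and it looked the same at the end.
2. **Pin:** I took the red-handled pin from the drain block and leaned it against the hole's rim to tilt it about 32° in the jaws. It then went into the brass bush with almost no resistance.
3. **Wheel:** I gripped the blue wheel, pulled it round to about 0.7 rad and held it until the pin dropped. I then eased it back until the pin took the load, and released it. It did not fly back.

**Last checks:**
- **Tensioner:** it read 0.628 rad, against the expected 0.63.
- **Pin:** both cameras showed the collar on the rim. The handle top was 113–119 mm off the deck, where 116 mm means fully home and 132 mm means not dropped.
- **Surroundings:** the glasses, bowls and spindle looked undisturbed, and the gripper was clear of everything.

**Small disagreements:**
- The two cameras differed by 2–3 mm, and up to 6 mm on the pin's position.
- The pin sat about 7 mm further to the robot's left than first measured, but the grasp was good.
- One fit of the pin's tilt was spoiled once it was inside the bush, so I judged that step from the picture and the low force instead.

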